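Free the wedged dropper bottle and stand it in the drip dish

TASK

The dropper bottle has tipped over and is wedged in the corner of the small square steel tray, behind the bench block. Pull it out and stand it upright on its base in the shallow round metal drip dish, flat on the floor of the dish and inside its rim. Leave the clear lacquer bottle that stands nearby where it is.

Things in the scene. Friction and masses are not known exactly. Their poses are not given: they have to be found in the camera images.
- dropper_bottle: Brown dropper bottle with black collar and teat, 102 mm long, 70 g. Origin: centre of its base; z runs from base to teat. Along z: body 33 mm in diameter up to 62 mm, round collar 24 mm in diameter at 62 to 76 mm, teat 12 mm in diameter to 102 mm. Starts leaning 35 degrees from upright, over the rim at the tray's +x +y corner, the collar above the rim, the base held by the bench block.
- steel_tray: Low square tray of plain steel, 122 mm square and 40 mm high, fixed to the bench on the robot's left. Origin: centre of its underside; x and y run along its sides, corners at +-58 mm; the +x +y corner points away from the robot. A loose steel bench block, 64x64x20 mm, lies on its floor diagonally between the bottle's base and the opposite corner.
- drip_dish: Shallow round dish of plain aluminium on three short feet, 87 mm across, its rim 15 mm above the bench; fixed, on the robot's right; a thick masking tape roll lies near it. Origin: its centre at bench level, z up; its flat floor is 11 mm above the origin and 77 mm across. A drawer cabinet 0.2 m high stands between tray and dish.
- lacquer_bottle: Bystander: small clear bottle with a long white cap, 31 mm in diameter and 79 mm high, standing upright near the tray; its origin is the centre of its base. Leave it where it stands.
Not all that is in view belongs to the job. Leave any red look-alike of the dropper_bottle alone.

How it is judged:
By the outcome, as a careful person would: the job done as asked, in the order asked, and still so for the second after the job is handed in, with the robot touching nothing.
It also fails if it takes over 51 s, if anything falls off the work surface, if the arm or the gripper's body presses on something with over 40 N, if the wrist force passes 120 N, or if a joint passes its speed limit or range.

ROBOT

A 6-joint arm with a two-finger parallel gripper is mounted at the origin on the work surface; the furniture and walls round the work are solid. World frame = base frame: x ahead of the robot, y to its left, z up, the work surface at z = 0. Lengths are in mm, angles in rad, forces in N, time in s.
With the tool pointing down it reaches from about 300 to 775 mm from the base axis. Payload 14.6 kg.
Tool frame: the origin (TCP) lies on the centre line of the jaws, within the pads' length; the fingertips stand 8 mm ahead of it and the grasp point (between the pads) lies 11 mm behind it; z points along the fingers, y is the direction in which the jaws open and shut (so a half turn about z gives the same grasp; the last joint's range is limited). The gripper opens to 94 mm and grips with 3 to 60 N. Pads are 16 mm wide; open, the fingers measure 119 mm over their backs; the gripper's body (75 mm by 177 mm) begins 78 mm behind the grasp point.
Start: joints at [-0.067, 0.3, 1.521, -0, 1.321, -0.067], TCP at [549.99, -0.002, 213.446] pointing down, gripper open.
Joint ranges: [-3.03, 3.03], [-0.79, 2.21], [0.23, 2.52], [-1.04, 4.18], [0, 3.07], [-2.55, 2.55]. Speed limits (rad/s): [2.22, 2.22, 2.57, 3.14, 3.14, 3.14].

INTERFACE

Orientations are given as [roll, pitch, yaw] about the fixed x, y, z axes, in that order (R = Rz(yaw) Ry(pitch) Rx(roll)).
In Python, from cell import read_state, cams, manip gives the robot as it stands.
- The arm moves only by the shell command python3 -m handwheel 'ROWS' [OPENING] [FORCE]. ROWS is JSON, a list of rows, each a list of 4 numbers: the shift along the tool's x, y, z in m, then the turn about the tool's z in degrees. In form: [[dx, dy, dz, turn], ...]. A call has 1 to 5 rows; each row is the pose to reach, as a shift and turn from the pose measured when the call began, along the tool's axes at that moment; what a row does not reach only later rows make up. A row lasts 1/8 s, in which the tool goes at most 62.5 mm and 10.7 degrees, less where a joint would pass 70% of its speed; a pose out of reach is approached as far as the arm can. A call with a gripper value outside its range is refused whole. OPENING is the closure, from 0 (fully open) to 1 (shut), set as the call begins (- or left out, the last holds). The fingers move at their own pace and stop on an object; FORCE is the grip in N (left out, the last holds). Time passes only in rows, so rows that repeat a pose let the fingers close. It gives the time, the measured TCP pose, the force and the opening at its end, in the units of the state.
- read_state(): the state, without advancing time (a new reading comes with each control period).
- cams.camera(name): name is "scene" or "side" or "wrist"; returns the picture (400x640x3 uint8, red, green, blue); there is no depth.
- cams.get_calibration(name): a dict with "vertical_fov" (degrees; the focal length in pixels is half the picture's height over the tangent of half this angle, whatever the lens; pixels are square), "cx", "cy" (the principal point, pixels), "dist_coeffs" ([k1, k2, p1, p2, k3] as OpenCV has them; the pictures are not rectified), "R" (3x3) and "t" (3): a world point X has camera coordinates R X + t. Camera axes: x right, y down, z forward; pixel columns grow to the right and rows downward; lengths in mm; the calibration is good to about 2 mm. A picture is of the moment at which its call begins: read the wrist's pose just before it. get_calibration takes no time and is no camera call; for the wrist camera it gives the pose at the moment of the call.
- manip.sign_off(): hands the job in, once; it reports no verdict.
The state is a dict: "clock": time; "joints": joint angles; "qd": joint speeds; "effort": joint torques, N m; "eef_pos": TCP position; "eef_rot": TCP orientation; "wrist_force": force on the tool from outside, world axes, zero at the start; "moment": the same for the moment, N m; "finger_gap": finger opening in mm.
Only numpy, scipy, OpenCV 4.12 (cv2) and the standard library are available. Lean on these libraries where they do the work, as an engineer would, in place of code of your own. Each camera call takes 0.05 s, during which the arm holds its last target. There are 200 camera calls.

## Working session

There is one attempt and no reset: what is moved stays moved. The work goes in short steps, Python scripts to look and compute and a shell command to move; the robot and the scene stay as the last step left them, time stands still between calls to the robot, and variables do not carry over. Pictures are saved under pics/ and viewed, about 8 in all and at most 12, crops included, and the job is handed in when it is done.

```bash
mkdir -p pics; ls
python3 - <<'E'
from cell import read_state, cams, manip
import cv2, numpy as np
s=read_state(); print(s['clock'],s['eef_pos'],s['eef_rot'],s['finger_gap'])
for n in ("scene","side","wrist"):
    c=cams.get_calibration(n); print(n,{k:np.round(v,3).tolist() for k,v in c.items()})
    cv2.imwrite(f"pics/{n}0.png",cams.camera(n)[:,:,::-1])
E
```

```text
pics
0.0 [5.49757614e+02 2.31715410e-02 2.12903219e+02] [-3.14049505e+00 -1.02929936e-04  1.57081457e+00] 94.00331224417448
scene {'vertical_fov': 52.065, 'cx': 325.495, 'cy': 202.541, 'dist_coeffs': [-0.07, 0.0, 0.0, 0.0, 0.0], 'R': [[0.877, -0.481, -0.01], [-0.343, -0.61, -0.714], [0.337, 0.63, -0.7]], 't': [-279.324, 219.465, 1266.947]}
side {'vertical_fov': 51.82, 'cx': 317.609, 'cy': 202.952, 'dist_coeffs': [-0.085, 0.0, 0.0, 0.0, 0.0], 'R': [[-0.749, -0.662, -0.012], [-0.513, 0.592, -0.622], [0.419, -0.459, -0.783]], 't': [321.694, 169.723, 1217.663]}
wrist {'vertical_fov': 62.587, 'cx': 322.065, 'cy': 200.701, 'dist_coeffs': [0.011, 0.0, 0.0, 0.0, 0.0], 'R': [[1.0, -0.0, -0.001], [0.0, -0.96, 0.279], [-0.001, -0.279, -0.96]], 't': [-549.038, -28.867, 392.057]}
```

View pics/scene0.png

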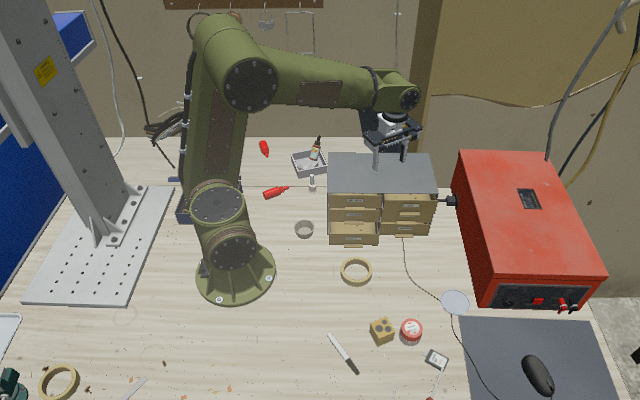

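View pics/side0.png

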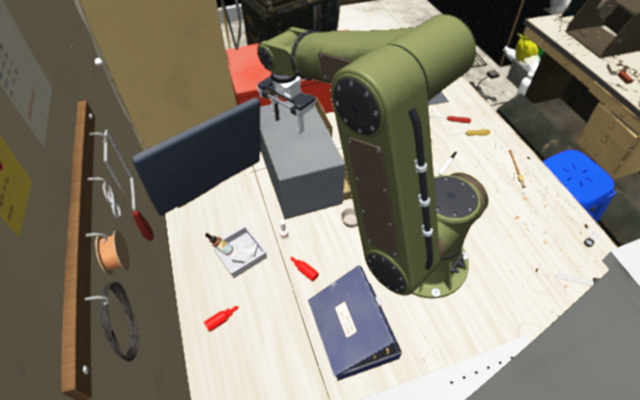

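```bash
cat > h.py <<'E'
from cell import read_state, cams, manip
import cv2, numpy as np
def K(c):
    f=200/np.tan(np.radians(c['vertical_fov']/2)); return np.array([[f,0,c['cx']],[0,f,c['cy']],[0,0,1.]])
def ray(c,p):
    u=cv2.undistortPoints(np.array([[p]],float),K(c),np.array(c['dist_coeffs'],float))[0,0]
    R=np.array(c['R']);t=np.array(c['t']); d=R.T@np.array([*u,1]); return -R.T@t,d/np.linalg.norm(d)
def plane(c,p,z):
    o,d=ray(c,p); return np.round(o+d*(z-o[2])/d[2],1)
def tri(c1,p1,c2,p2):
    o1,d1=ray(c1,p1);o2,d2=ray(c2,p2)
    s=np.linalg.lstsq(np.c_[d1,-d2],o2-o1,rcond=None)[0]; a=o1+s[0]*d1;b=o2+s[1]*d2
    return np.round((a+b)/2,1),round(np.linalg.norm(a-b),1)
def proj(c,X):
    r=cv2.Rodrigues(np.array(c['R'],float))[0]
    return cv2.projectPoints(np.array([X],float).reshape(-1,1,3),r,np.array(c['t'],float),K(c),np.array(c['dist_coeffs'],float))[0].reshape(-1,2).round(1)
def crop(im,x0,y0,w,h,k): return cv2.resize(im[y0:y0+h,x0:x0+w],None,fx=k,fy=k,interpolation=cv2.INTER_CUBIC)
E
python3 - <<'E'
from h import *
a=cv2.imread('pics/scene0.png');b=cv2.imread('pics/side0.png')
A=crop(a,280,125,67,75,6);B=crop(b,195,220,100,75,4);C=crop(a,290,215,70,50,4);D=crop(a,420,280,70,50,4)
out=np.zeros((450+200,810,3),np.uint8)
out[:450,:402]=A; out[:300,405:805]=B; out[450:650,:280]=C; out[450:650,290:570]=D
cv2.imwrite('pics/c1.png',out[:, :800][:600])
cs=cams.get_calibration('scene');cd=cams.get_calibration('side')
for n,p,z in [('ring',(304,229),10),('disc',(455,302),11),('tape',(357,271),0),('lacq base',(312,191),0),('traycentre',(309,163),20),('cab tl front',(328,192),200),('cab bl',(327,154),200),('cab br',(432,154),200),('cab fr',(437,192),200)]: print(n,plane(cs,p,z))
print('lacq side',plane(cd,(284,236),0),'tray side',plane(cd,(240,252),20),'ring side',plane(cd,(349,217),10))
E
```

```text
ring [264.8  52.7  10. ]
disc [ 517.9 -416.3   11. ]
tape [ 333.5 -176.2    0. ]
lacq base [380. 217.   0.]
traycentre [435.4 348.2  20. ]
cab tl front [326.3  -5.9 200. ]
cab bl [413.8 158.8 200. ]
cab br [720.1 -13.1 200. ]
cab fr [ 613. -167.  200.]
lacq side [378.8 214.8   0. ] tray side [427.2 350.7  20. ] ring side [268.2  31.5  10. ]
```

View pics/c1.png

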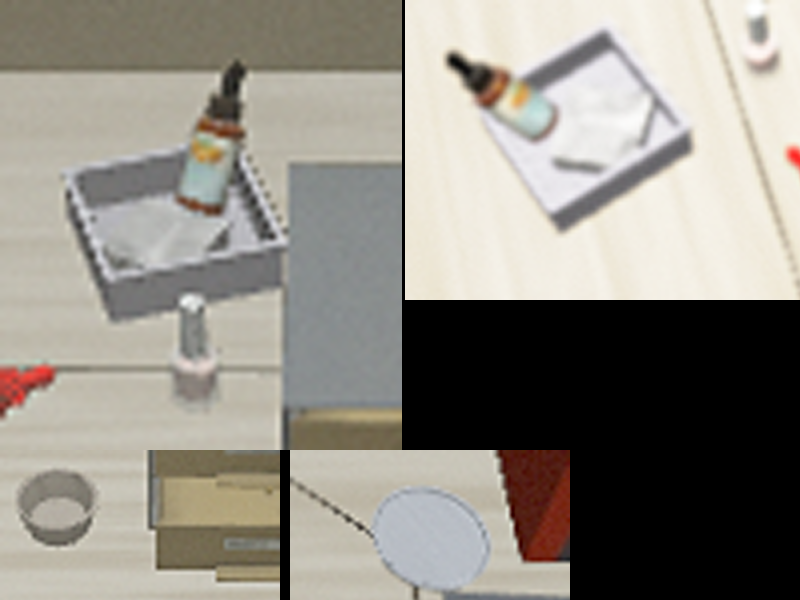

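Run:
```python
from h import *
cs=cams.get_calibration('scene');cd=cams.get_calibration('side')
P={'tip':((236,68),(452,58)),'collar':((225,103),(483,80)),'bodytop':((215,130),(495,92)),'base':((200,205),(545,127))}
X={}
for k,(p,q) in P.items():
    X[k],e=tri(cs,(280+p[0]/6,125+p[1]/6),cd,(195+(q[0]-405)/4,220+q[1]/4)); print(k,X[k],e)
d=X['tip']-X['base'];print('az',np.degrees(np.arctan2(d[1],d[0])),'tilt',np.degrees(np.arccos(d[2]/np.linalg.norm(d))),np.linalg.norm(d))
for p in [(68,178),(110,270),(286,240)]: print('rim scene',plane(cs,(280+p[0]/6,125+p[1]/6),40))
for q in [(606,30),(690,128),(560,215),(487,115)]: print('rim side',plane(cd,(195+(q[0]-405)/4,220+q[1]/4),40))
for q in [(373,540),(490,545),(425,487),(440,590)]: print('disc',plane(cs,(420+(q[0]-290)/4,280+(q[1]-450)/4),15))
for q in [(18,505),(96,505)]: print('ring',plane(cs,(290+(q[0])/4,215+(q[1]-450)/4),30))
```

```text
tip [506.4 396.2  90.7] 6.6
collar [491.  387.6  71.1] 11.8
bodytop [483.3 384.5  55.9] 6.9
base [460.5 367.2  12.3] 9.3
az 32.285036295398875 tilt 34.70345983642738 95.3644063579279
rim scene [387.5 407.3  40. ]
rim scene [370.1 308.   40. ]
rim scene [481.8 279.3  40. ]
rim side [468.7 287.5  40. ]
rim side [357.7 306.2  40. ]
rim side [375.3 416.9  40. ]
rim side [478.6 397.4  40. ]
disc [ 478.5 -398.5   15. ]
disc [ 549.4 -444.    15. ]
disc [ 541.4 -382.5   15. ]
disc [ 493.4 -453.8   15. ]
ring [230.6  52.6  30. ]
ring [287.  21.  30.]
```

View pics/wrist0.png

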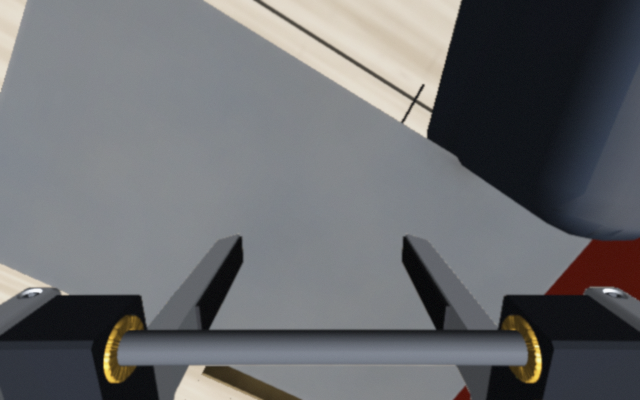

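```bash
python3 - <<'E'
from h import *
cd=cams.get_calibration('side');cs=cams.get_calibration('scene')
for q in [(165,212),(262,165)]: print('panel bottom',plane(cd,q,0))
for h in (150,250,350): print(h,[plane(cd,q,h)[:2] for q in [(135,150),(260,100)]], )
E
python3 -m handwheel '[[0.03,0,-0.06,10],[0.08,-0.01,-0.11,20],[0.14,-0.02,-0.12,30],[0.2,-0.04,-0.12,40],[0.26,-0.05,-0.1,50]]' 0 20
```

```text
panel bottom [742.  406.3   0. ]
panel bottom [651.6  48.5   0. ]
150 [array([900.1, 359.9]), array([773.1, -81.1])]
250 [array([781.6, 394. ]), array([668.6,   1.4])]
350 [array([663.2, 428.2]), array([564. ,  83.8])]
clock: 0.78
eef_pos: [503.7, 241.3, 319.3]
eef_rot: [3.141, -0.002, 0.706]
wrist_force: [1.8, 0.2, 0.6]
finger_gap: 93.9
```

```bash
python3 -m handwheel '[[0.028,-0.04,0.03,3],[0.055,-0.08,0.07,6],[0.081,-0.119,0.11,8],[0.081,-0.119,0.13,8],[0.081,-0.119,0.13,8]]'
python3 - <<'E'
from h import *
s=read_state();print(s['eef_pos'],s['eef_rot'],s['joints'])
c=cams.get_calibration('wrist');im=cams.camera('wrist');cv2.imwrite('pics/w1.png',im[:,:,::-1])
np.save('w1.npy',c,allow_pickle=True)
b=np.array([460.5,367.2,12.3]);a=np.array([.574*.842,.574*.539,.819])
for k in (0,62,69,102): print(k,proj(c,b+a*k))
E
```

```text
clock: 1.4
eef_pos: [487.7, 384.4, 187.6]
eef_rot: [3.141, 0.002, 0.567]
wrist_force: [-1.0, 0.1, 0.2]
finger_gap: 94.2
[487.66019257 384.4178781  187.61848524] [3.14145089e+00 1.91081006e-03 5.66584167e-01] [ 6.08610773e-01  4.79837825e-01  1.33364795e+00 -6.31821917e-05
  1.33002195e+00  1.61283792e+00]
0 [[322.2 211.4]]
62 [[322.1 192. ]]
69 [[322.1 189.3]]
102 [[322.  174.9]]
```

View pics/w1.png

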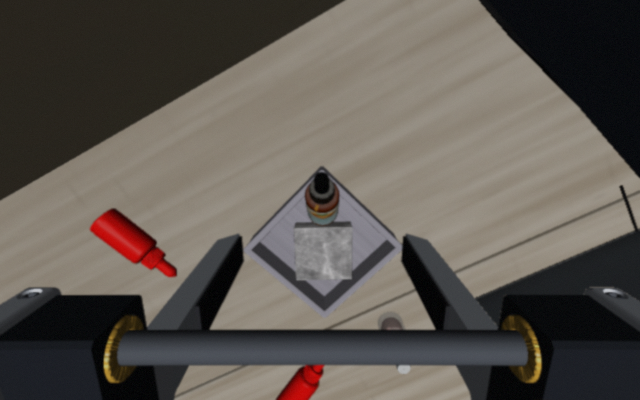

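```bash
python3 -m handwheel '[[0,0,0.05,0.5],[0,0,0.1,0.5],[0,0,0.131,0.5],[0,0,0.131,0.5],[0,0,0.131,0.5]]' && python3 -m handwheel '[[0,0,0,0],[0,0,0,0],[0,0,0,0],[0,0,0,0],[0,0,0,0]]' 1 6; python3 -m handwheel '[[0,0,0,0],[0,0,0,0]]'
```

```text
clock: 2.08
eef_pos: [489.6, 384.8, 60.9]
eef_rot: [-3.141, -0.004, 0.557]
wrist_force: [0.2, -0.1, -0.6]
finger_gap: 94.1
clock: 2.7
eef_pos: [489.6, 384.8, 60.9]
eef_rot: [-3.141, -0.004, 0.557]
wrist_force: [-0.4, -0.3, 0.2]
finger_gap: 47.4
clock: 2.95
eef_pos: [489.5, 384.8, 60.8]
eef_rot: [-3.141, -0.004, 0.557]
wrist_force: [-1.2, -0.8, 0.3]
finger_gap: 31.9
```

```bash
python3 -m handwheel '[[0,0,0,0],[0,0,0,0]]'
```

```text
clock: 3.2
eef_pos: [489.5, 384.8, 60.8]
eef_rot: [-3.141, -0.004, 0.557]
wrist_force: [-1.3, 0.2, -0.0]
finger_gap: 31.8
```

```bash
python3 -m handwheel '[[-0.006,0,-0.006,0],[-0.014,0,-0.01,0],[-0.022,0,-0.012,0],[-0.03,0,-0.014,0],[-0.036,0,-0.014,0]]'
python3 - <<'E'
from h import *
c=cams.get_calibration('wrist');np.save('w2.npy',c,allow_pickle=True)
w=cams.camera('wrist')[:,:,::-1];s=cams.camera('scene')[:,:,::-1];d=cams.camera('side')[:,:,::-1]
o=np.zeros((600,800,3),np.uint8);o[:300,:400]=crop(s,270,110,80,60,5);o[:300,400:]=crop(d,190,200,80,60,5);o[300:,:400]=crop(w,222,150,200,150,2)
cv2.imwrite('pics/c2.png',o)
E
```

```text
clock: 3.82
eef_pos: [458.4, 365.5, 74.9]
eef_rot: [-3.141, -0.004, 0.557]
wrist_force: [0.1, 0.1, 0.1]
finger_gap: 31.7
```

View pics/c2.png

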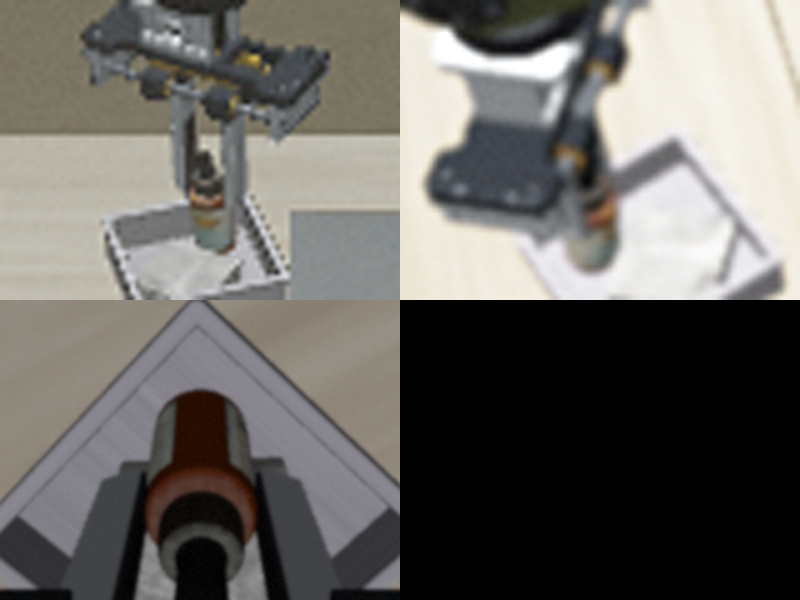

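```bash
python3 -m handwheel '[[0,0,-0.03,0],[0,0,-0.08,0],[0,0,-0.13,0],[0,0,-0.18,0],[0,0,-0.235,0]]' 1 12
python3 - <<'E'
from h import *
cs=cams.get_calibration('scene')
for p in [(485,307),(603,307)]: print('box base',plane(cs,p,0))
o,d=ray(cs,(485,307)); b=plane(cs,(485,307),0)
# height of box: corner top at (495,278)
for z in (60,100,150): print(z, proj(cs,[b[0],b[1],z]))
for z in (60,100,150): print(z,plane(cs,(495,278),z),plane(cs,(458,152),z))
E
```

```text
clock: 4.6
eef_pos: [457.8, 365.0, 310.9]
eef_rot: [-3.141, -0.002, 0.557]
wrist_force: [0.6, 1.2, -1.2]
finger_gap: 31.5
box base [ 589.6 -469.     0. ]
box base [ 896.3 -649.5    0. ]
60 [[490.7 295.6]]
100 [[494.8 287.5]]
150 [[500.1 276.7]]
60 [ 643.6 -431.3   60. ] [956.3  77.7  60. ]
100 [ 613.  -446.3  100. ] [912.9  42.  100. ]
150 [ 574.7 -465.   150. ] [858.6  -2.7 150. ]
```

```bash
python3 -m handwheel '[[-0.015,0.028,0,0],[-0.035,0.067,0,0],[-0.058,0.111,0,0],[-0.082,0.155,0,0],[-0.105,0.199,0,0]]'; python3 -m handwheel '[[-0.023,0.044,0,0],[-0.047,0.088,0,0],[-0.07,0.133,0,0],[-0.094,0.177,0,0],[-0.117,0.221,0,0]]'; python3 -m handwheel '[[-0.023,0.044,0,0],[-0.047,0.088,0,0],[-0.07,0.133,0,0],[-0.09,0.17,0,0],[-0.1,0.19,0,0]]'
```

```text
clock: 5.22
eef_pos: [473.7, 139.0, 310.5]
eef_rot: [-3.141, -0.002, 0.557]
wrist_force: [1.6, 0.5, 0.3]
finger_gap: 31.5
clock: 5.85
eef_pos: [491.0, -112.2, 310.2]
eef_rot: [-3.141, -0.002, 0.557]
wrist_force: [0.1, 0.1, 0.0]
finger_gap: 31.6
clock: 6.48
eef_pos: [506.2, -328.4, 309.2]
eef_rot: [-3.14, -0.001, 0.555]
wrist_force: [-0.4, 0.6, -1.2]
finger_gap: 31.7
```

```bash
python3 -m handwheel '[[-0.01,0.02,0,10],[-0.02,0.04,0,20],[-0.03,0.06,0,30],[-0.04,0.08,0,40],[-0.042,0.082,0,50]]'; python3 -m handwheel '[[0,0,0.03,6],[0,0,0.07,12],[0,0,0.1,12],[0,0,0.1,12]]';  python3 - <<'E'
from h import *
print(read_state()['eef_pos'])
c=cams.get_calibration('wrist');np.save('w3.npy',c,allow_pickle=True)
w=cams.camera('wrist')[:,:,::-1];cv2.imwrite('pics/w3.png',w);s=cams.camera('scene')[:,:,::-1];d=cams.camera('side')[:,:,::-1]
cv2.imwrite('pics/s3.png',s)
o=np.zeros((600,800,3),np.uint8);o[:400,:500]=cv2.resize(w,(640,400))[:,70:570];o[:300,500:]=crop(s,425,240,60,60,5);
o[400:,:320]=cv2.resize(d,(320,200))
cv2.imwrite('pics/c3.png',o)
print('dish proj',proj(c,[514,-420,11]))
E
```

```text
clock: 7.1
eef_pos: [513.5, -421.4, 307.9]
eef_rot: [-3.139, 0.002, -0.324]
wrist_force: [-0.9, -0.4, 0.4]
finger_gap: 31.9
clock: 7.6
eef_pos: [512.8, -420.6, 205.4]
eef_rot: [-3.138, 0.007, -0.534]
wrist_force: [-0.4, -0.8, -0.5]
finger_gap: 31.3
[ 512.8380647  -420.61785923  205.4484669 ]
dish proj [[321.4 177.8]]
```

View pics/c3.png

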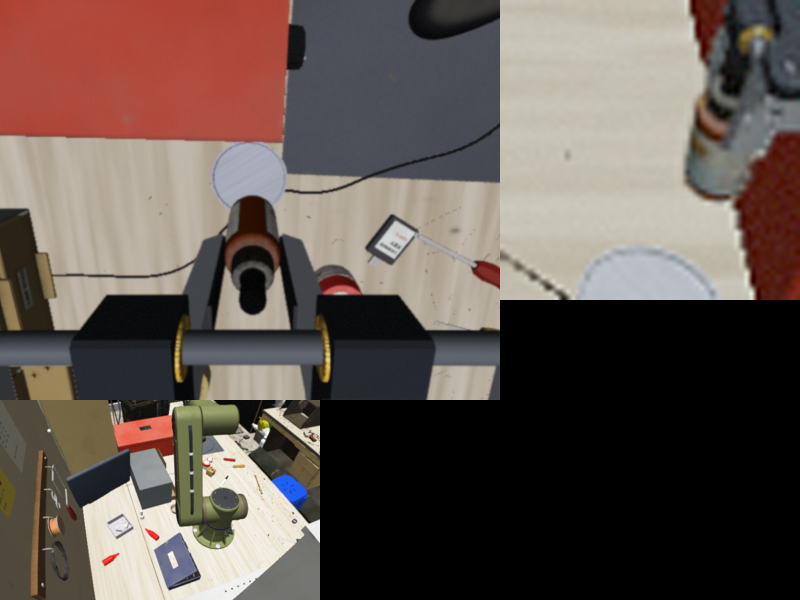

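Run:
```python
from h import *
c=np.load('w3.npy',allow_pickle=True).item();w=cv2.imread('pics/w3.png')
cv2.imwrite('pics/d3.png',np.hstack([crop(w,270,130,100,90,4),crop(cv2.imread('pics/scene0.png'),430,280,50,45,8)]))
h=cv2.cvtColor(w,cv2.COLOR_BGR2HSV);lab=cv2.cvtColor(w,cv2.COLOR_BGR2LAB).astype(int)
print(w[165,319],w[165,240])
b=w.astype(int);m=((b[:,:,0]-b[:,:,2]>2)&(b[:,:,0]>120)).astype(np.uint8)
m[:125]=0;m[235:]=0;m[:,:260]=0;m[:,380:]=0
cs=max(cv2.findContours(m,0,1)[0],key=cv2.contourArea);pts=cs[:,0];pts=pts[pts[:,1]<190]
P=np.array([plane(c,p,15)[:2] for p in pts]);A=np.c_[2*P,np.ones(len(P))];x=np.linalg.lstsq(A,(P**2).sum(1),rcond=None)[0]
print('dish centre',x[:2],'r',np.sqrt(x[2]+x[:2]@x[:2]),len(P))
```

```text
[188 175 171] [161 176 185]
dish centre [ 514.71558356 -416.9855692 ] r 42.27430500431399 130
```

View pics/d3.png

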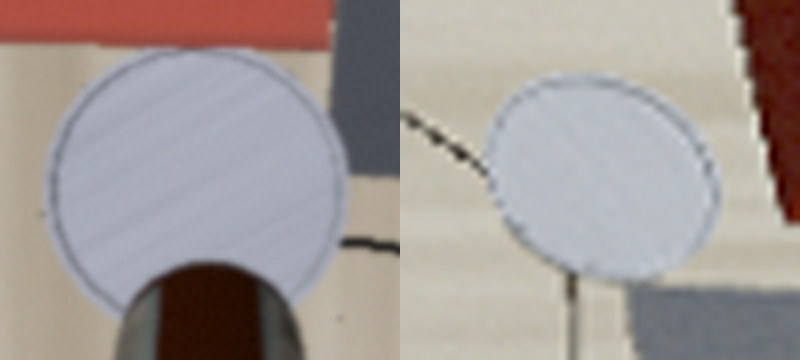

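```bash
python3 -m handwheel '[[-0.001,-0.002,0.04,0],[-0.003,-0.004,0.08,0],[-0.003,-0.004,0.11,0],[-0.003,-0.004,0.122,0],[-0.003,-0.004,0.122,0]]';  python3 - <<'E'
from h import *
c=cams.get_calibration('wrist')
w=cams.camera('wrist')[:,:,::-1];s=cams.camera('scene')[:,:,::-1]
print(read_state()['wrist_force'])
cv2.imwrite('pics/c4.png',np.hstack([crop(w,222,130,200,200,2),crop(s,430,255,50,50,8)]))
print(proj(c,[514.7,-417,11]),proj(c,[514.7+16.5*.861,-417-16.5*.509,11]))
E
```

```text
clock: 8.38
eef_pos: [513.7, -416.7, 88.4]
eef_rot: [-3.14, -0.001, -0.534]
wrist_force: [-0.1, 0.1, -0.9]
finger_gap: 31.6
[-0.1076741  -0.0942565  -0.74103807]
[[321.7 210.4]] [[321.6 190.3]]
```

View pics/c4.png

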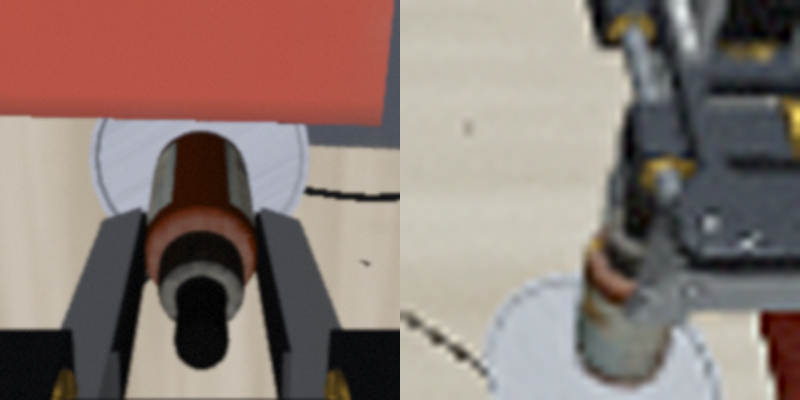

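```bash
python3 -m handwheel '[[0,0,0.007,0],[0,0,0.013,0],[0,0,0.013,0]]'; python3 -m handwheel '[[0,0,0.002,0],[0,0,0.003,0],[0,0,0.003,0]]'; python3 -m handwheel '[[0,0,0.003,0],[0,0,0.003,0]]'
```

```text
clock: 8.85
eef_pos: [513.9, -416.8, 75.9]
eef_rot: [-3.14, -0.001, -0.534]
wrist_force: [0.5, -0.0, -0.1]
finger_gap: 31.5
clock: 9.22
eef_pos: [513.9, -416.8, 72.9]
eef_rot: [-3.14, -0.001, -0.534]
wrist_force: [0.7, 0.3, 0.1]
finger_gap: 31.7
clock: 9.48
eef_pos: [514.6, -417.3, 71.0]
eef_rot: [-3.141, -0.004, -0.534]
wrist_force: [-0.1, -0.2, 5.9]
finger_gap: 31.8
```

```bash
python3 -m handwheel '[[0,0,0.001,0],[0,0,0.001,0],[0,0,0.001,0]]' 1 4;  python3 - <<'E'
from h import *
c=cams.get_calibration('wrist')
w=cams.camera('wrist')[:,:,::-1];s=cams.camera('scene')[:,:,::-1]
cv2.imwrite('pics/c5.png',np.hstack([crop(w,222,130,200,200,2),crop(s,430,255,50,50,8)]))
b=np.array([514.7,-417,11]);hx=np.array([.861,-.509,0])
for z in (0,62,76,102): print(z,proj(c,b+[0,0,z]), proj(c,b+[0,0,z]+16.5*hx))
E
```

```text
clock: 9.85
eef_pos: [515.0, -417.6, 70.7]
eef_rot: [-3.141, -0.006, -0.534]
wrist_force: [0.7, -0.9, 7.1]
finger_gap: 31.4
0 [[321.3 220.1]] [[321.3 198.7]]
62 [[321.  256.6]] [[321. 229.]]
76 [[320.9 268.4]] [[320.9 238.9]]
102 [[320.6 296.1]] [[320.6 262.2]]
```

View pics/c5.png

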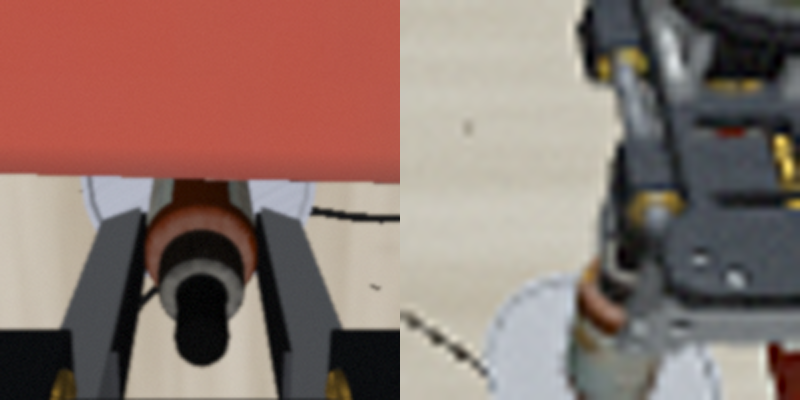

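```bash
python3 -m handwheel '[[0,0,0,0],[0,0,0,0]]' ; python3 -m handwheel '[[0,0,0,0],[0,0,0,0],[0,0,0,0],[0,0,0,0],[0,0,0,0]]' 0.4;  python3 - <<'E'
from h import *
c=cams.get_calibration('wrist')
w=cams.camera('wrist')[:,:,::-1];s=cams.camera('scene')[:,:,::-1]
cv2.imwrite('pics/c6.png',np.hstack([crop(w,222,130,200,200,2),crop(s,430,255,50,50,8)]))
E
```

```text
clock: 10.2
eef_pos: [515.1, -417.6, 70.7]
eef_rot: [-3.141, -0.006, -0.534]
wrist_force: [0.6, 0.2, 3.7]
finger_gap: 32.0
clock: 10.82
eef_pos: [515.1, -417.6, 70.7]
eef_rot: [-3.141, -0.006, -0.534]
wrist_force: [0.0, 0.1, -0.9]
finger_gap: 56.6
```

View pics/c6.png

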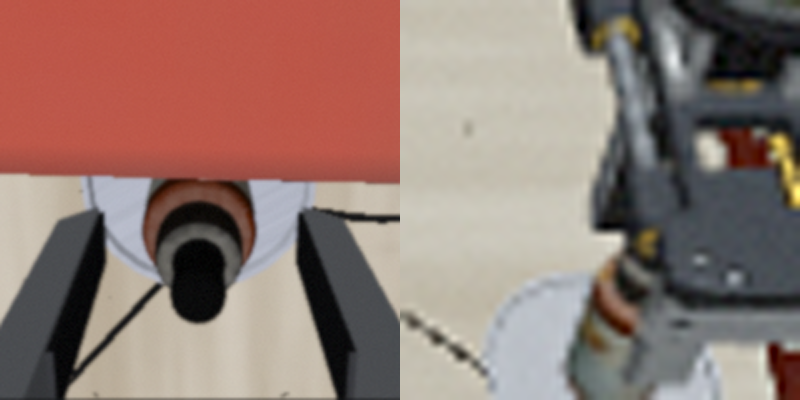

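```bash
python3 -m handwheel '[[0,0,-0.02,0],[0,0,-0.05,0],[0,0,-0.09,0],[0,0,-0.13,0],[0,0,-0.15,0]]' 0.2
python3 - <<'E'
from h import *
c=cams.get_calibration('wrist');np.save('w7.npy',c,allow_pickle=True)
w=cams.camera('wrist')[:,:,::-1];s=cams.camera('scene')[:,:,::-1];cv2.imwrite('pics/w7.png',w)
cv2.imwrite('pics/c7.png',np.hstack([crop(w,250,110,133,133,3),crop(s,430,255,50,50,8)]))
b=np.array([514.7,-417,11])
for z in (0,62,76,102): print(z,proj(c,b+[0,0,z]),proj(cams.get_calibration('scene'),b+[0,0,z]))
E
```

```text
clock: 11.55
eef_pos: [514.6, -417.6, 225.2]
eef_rot: [3.141, -0.01, -0.534]
wrist_force: [0.6, 0.1, -0.5]
finger_gap: 75.0Traceback (most recent call last):
  File "<stdin>", line 4, in <module>
    return _nx.concatenate(arrs, 1, dtype=dtype, casting=casting)
           ~~~~~~~~~~~~~~~^^^^^^^^^^^^^^^^^^^^^^^^^^^^^^^^^^^^^^^
ValueError: all the input array dimensions except for the concatenation axis must match exactly, but along dimension 0, the array at index 0 has size 399 and the array at index 1 has size 400
```

Run:
```python
from h import *
c=np.load('w7.npy',allow_pickle=True).item();w=cv2.imread('pics/w7.png');cs=cams.get_calibration('scene')
s=cams.camera('scene')[:,:,::-1];cv2.imwrite('pics/s7.png',s)
o=np.zeros((600,800,3),np.uint8);o[:400,:400]=crop(w,250,110,100,100,4) if 0 else crop(w,255,110,133,133,3.0075)[:400,:400]
o[:400,400:]=crop(s,430,255,50,50,8);o[400:600,:400]=crop(s,270,125,100,50,4)
b=np.array([514.7,-417,11])
for z in (0,62,76,102):
    p=proj(c,b+[0,0,z])[0];q=proj(cs,b+[0,0,z])[0];print(z,p,q)
    cv2.circle(o,tuple(int(v) for v in (p-[255,110])*3),2,(0,255,0),-1);cv2.circle(o,tuple(int(v) for v in (q-[430,255])*8+[400,0]),2,(0,255,0),-1)
cv2.imwrite('pics/c7.png',o)
```

```text
0 [321.4 177.9] [454.3 302.7]
62 [321.2 190.3] [459.1 290.6]
76 [321.2 193.7] [460.2 287.8]
102 [321.1 200.9] [462.4 282.4]
```

View pics/c7.png

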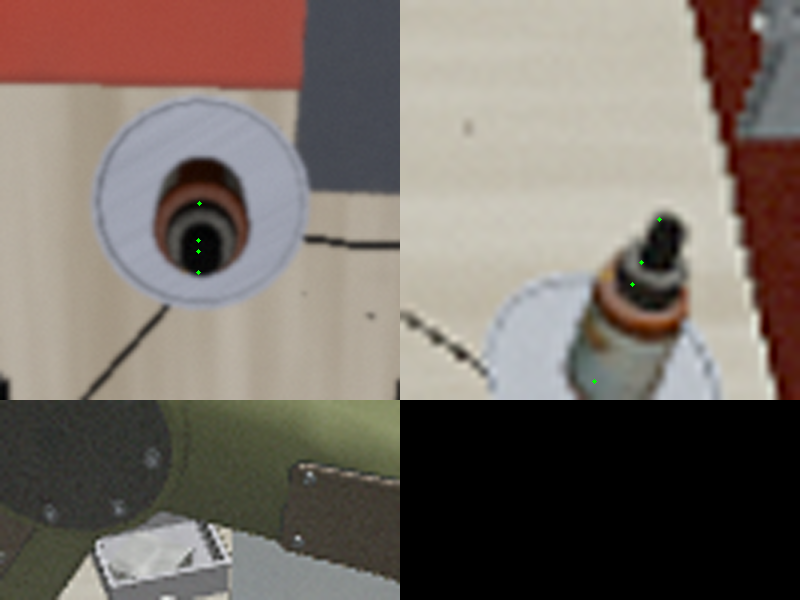

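Run:
```python
from h import *
a=cv2.imread('pics/side0.png').astype(int);b=cams.camera('side')[:,:,::-1].astype(int)
d=np.abs(a-b).mean(2);print('lacquer patch diff',d[215:245,272:296].mean(),'background',d[280:300,240:280].mean())
s=read_state();print(s['clock'],s['wrist_force'],s['finger_gap']);print(manip.sign_off())
```

```text
lacquer patch diff 8.385185185185184 background 7.753333333333334
11.75 [ 1.07688881  0.65225818 -0.11592062] 74.89801122121352
the job is handed in; nothing more can be done
None
```

The dropper bottle is standing upright in the drip dish, and the job was handed in at about 11.8 s, well inside the 51 s limit.

I gripped the bottle near its collar, pulled it back against the bench block so it turned upright in the jaws, and lifted it over the cabinet. I then set it on the dish floor and released it.

- **Placement:** the last wrist and scene pictures show it standing in the dish about 5 mm off centre. Its base is well inside the rim, with roughly 17 mm to spare.
- **Uprightness:** the base edge and teat readings differ by a few millimetres, an apparent lean of about 2°. That is close to the calibration error, and the bottle stands freely with the jaws open and clear.
- **Lacquer bottle:** its patch in the side view differs from the first picture no more than plain background does (8.4 against 7.8), so it has not visibly moved. This is a number only; I had no picture views left to look at it directly, and the arm hid it in the last scene picture.
- **Forces:** the highest wrist force printed after a move was about 7 N, as the bottle was set down. I never viewed the base directly at that moment, because the red box hid it from the wrist camera.
- **Tape roll:** the nearest one lies roughly 300 mm from the dish I used, farther than "near it" suggests. The dish matched on size (42 mm radius measured, 43.5 mm expected), its shallow rim and its place beyond the cabinet.

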